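Weigh a loaded basket on the hanging scale

TASK

Hang the loaded basket by its handle on both prongs of the scale's twin hook and let go of it, keeping the stone bowl inside. Only then slide the safety shutter on the control box fully aside and press the release button under it all the way down, so that the scale can weigh. Leave the basket hanging and the shutter open, and do not disturb the other goods on the bench.

Things in the scene. Friction and masses are not known exactly. Their poses are not given: they have to be found in the camera images.
- basket: Loose grey plastic basket, 100 (x) x 140 (y) x 65 mm tall, with a stiff upright steel handle: a 10 mm round bar along its y, axis 160 mm above the underside, on two 10 mm uprights at y = -67 and +67 mm. About 0.35 kg, plus the 0.15 kg bowl in it. Stands on the bench. Origin: centre of the underside, z up. A half turn about z looks the same.
- handle_mid (a point): Middle of the axis of the basket's handle bar, 160 mm straight above the basket's origin; axes as the basket's. The bar can be pinched here from above; it is free for 62 mm either way along the basket's y.
- bowl: Small marble bowl, 64 mm across, 36 mm tall, loose inside the basket. Origin: centre of its underside.
- stand: Fixed weighing stand: base plate 210 x 120 x 12 mm, at its +x end a post (front face x = 120 mm) and a pale head (front face x = 90 mm, 110 mm wide, 215 to 255 mm above the bench), from which a twin hook, two parallel 8 mm steel prongs, points to its -x, roughly towards the robot. Origin: on the bench under the hook seat, z up.
- hook_seat (a point): Midway between the prongs, level with the top of their level part, 224 mm above the bench; axes as the stand's. Prongs at y = -30 and +30 mm, level from the head to x = -30 mm, then turned up to tips at x = -42 mm, 26 mm above the seat. A hung bar lies along y across both, its axis 5 mm above the seat, behind the tips; best at x = 0 to 10 mm, so the basket clears the post.
- control_box: Fixed pale control box of the scale, 120 (x) x 170 (y) x 50 mm tall, with two low rails on top (10 mm high, along y, at x = -40 and +40 mm). Origin: centre of its underside, z up. The button sits on its top at x = 0, y = -35 mm.
- shutter (a joint): Position of the steel safety shutter, in m: 0 = covers the button, 0.07 = fully aside. It slides to the control box's +y, with about 2 N of friction, and stays where it is left. It is a plate 90 (x) x 64 (y) x 4 mm, its upper face 67 mm above the bench, with an upright tab in its middle to push against.
- tab_top (a point): Middle of the top edge of the shutter's tab, 97 mm above the bench; moves with the shutter; axes as the control box's. The tab is 60 mm long (x), 10 mm thick (y), 30 mm high above the plate.
- button (a joint): Depth of the release button, in m: 0 = up, 0.006 = fully down; sprung, about 5 N at the bottom.
- button_top (a point): Middle of the top of the round black release button, 36 mm across, its top 61 mm above the bench when up; under the shutter until that is slid aside. Pressed straight down.
- vase: Bystander: loose brown stone vase, waisted, 84 mm across, 105 mm tall. Origin: centre of its underside.
- round_jar: Bystander: loose pale stone round jar, 100 mm across, 78 mm tall. Origin: centre of its underside.
- tray: Bystander: loose empty grey plastic tray without a handle, 100 (x) x 140 (y) x 50 mm. Origin: centre of its underside.
Things that resemble listed ones, but are neither listed nor needed, are in the scene too. Leave any green look-alike of the control_box alone. Leave any orange look-alike of the stand alone.

How it is judged:
On the way, in this order (a step that is already met when the one before it is completed fails the run):
1. the basket hangs by its handle on both prongs, let go (x of handle_mid in the frame of hook_seat between -0.035 and 0.06 m and y of handle_mid in the frame of hook_seat between -0.032 and 0.032 m and z of handle_mid in the frame of hook_seat between -0.006 and 0.014 m and angle between basket's own z axis and vertical below 0.2 rad and contact force between basket and stand above 1 N and contact force between the fingers and basket below 0.2 N), for 0.3 s.
2. the shutter is slid fully aside while the basket hangs (all of step 1 and value of joint shutter above 0.06 m), for 0.2 s.
3. the release button is pressed all the way down (value of joint button above 0.0045 m), for 0.1 s.
At the end, for the whole second after the job is handed in: Basket let go, at rest (under 40 mm/s) on the prongs: handle middle -35..60 mm (x), within 32 mm (y), -6..14 mm (z) of the hook seat, tilt under 0.2 rad, bowl inside; shutter at 60 mm or more; button pressed 4.5 mm or more after that, now up again (under 2 mm) (all of step 2 and x of bowl in the frame of basket between -0.045 and 0.045 m and y of bowl in the frame of basket between -0.065 and 0.065 m and z of bowl in the frame of basket between -0.005 and 0.04 m and value of joint button below 0.002 m and linear speed of basket below 0.04 m/s); the robot touches nothing.
It fails at once if the vase is shifted more than 30 mm or tipped (distance of vase from where it was at the start of the episode above 0.03 m or angle between vase's own z axis and vertical above 0.35 rad).
It fails at once if the round jar is shifted more than 30 mm or tipped (distance of round_jar from where it was at the start of the episode above 0.03 m or angle between round_jar's own z axis and vertical above 0.35 rad).
It fails at once if the empty tray is shifted more than 30 mm or tipped (distance of tray from where it was at the start of the episode above 0.03 m or angle between tray's own z axis and vertical above 0.35 rad).
It fails at once if the bowl falls out of the basket (not (x of bowl in the frame of basket between -0.045 and 0.045 m and y of bowl in the frame of basket between -0.065 and 0.065 m and z of bowl in the frame of basket between -0.005 and 0.04 m)).
It fails at once if the release button is pressed before the basket hangs on the hook (value of joint button above 0.003 m and distance between handle_mid and hook_seat above 0.08 m).
It also fails if it takes over 64 s, if anything falls off the work surface, if the arm or the gripper's body presses on something with over 40 N, if the wrist force passes 120 N, or if a joint passes its speed limit or range.

ROBOT

A 6-joint arm with a two-finger parallel gripper is mounted at the origin on the work surface. World frame = base frame: x ahead of the robot, y to its left, z up, the work surface at z = 0. Lengths are in m, angles in rad, forces in N, time in s.
With the tool pointing down it reaches from about 0.35 to 0.85 m from the base axis. Payload 8.1 kg.
Tool frame: the origin (TCP) lies midway between the tips of the shut fingers; the grasp point (between the pads) lies 19 mm behind it; z points along the fingers, y is the direction in which the jaws open and shut (so a half turn about z gives the same grasp; the last joint's range is limited). The gripper opens to 93 mm and grips with 3 to 60 N. Pads are 15 mm wide; open, the fingers measure 128 mm over their backs; the gripper's body (75 mm by 188 mm) begins 65 mm behind the grasp point.
Start: joints at [-1.207, 0.13, 1.488, -0, 1.523, -0.085], TCP at [0.26, -0.541, 0.219] pointing down, gripper open.
Joint ranges: [-2.96, 2.96], [-0.89, 2.26], [0.02, 2.5], [-1.34, 4.48], [0, 2.73], [-2.66, 2.66]. Speed limits (rad/s): [2.39, 2.39, 2.79, 3.14, 3.14, 3.14].

INTERFACE

Orientations are given as a rotation vector (axis times angle).
In Python, from plant import robot, optics, ticket gives the robot as it stands.
- The arm moves only by the tool send_rows, never from a script. Its argument "targets" is a list of rows, each a list of 3 entries, a list of its own where there are three numbers: the opening, from -1 (shut) to 1 (fully open), then the shift along the tool's x, y, z in mm, then the turn about the tool's z in rad. A call has 1 to 12 rows; each row shifts and turns the commanded pose from where the row before left it, along the tool's axes as they then stand; what a row does not reach is not made up. A row lasts 1/10 s, in which the tool goes at most 50 mm and 8.59 degrees, less where a joint would pass 70% of its speed; a pose out of reach is approached as far as the arm can. A call with a gripper value outside its range is refused whole. The fingers move at their own pace and stop on an object; "newtons" is the grip in N (left out, the last holds). Time passes only in rows, so rows that do not move let the fingers close. It gives the time, the measured TCP pose, the force and the opening at its end, in the units of the state.
- robot.read_state(): the state, without advancing time (a new reading comes with each control period).
- optics.read_camera(name): name is "side" or "top" or "wrist"; returns a dict with "color" (480x640x3 uint8, red, green, blue), "K" (3x3 intrinsics, pixels), "k1" (the pictures are not rectified: a ray, as slopes to the right and down, at radius r is drawn at 1 + k1 r^2 times it, then the intrinsics apply), "position" and "orientation" of the camera in the world. Camera axes: x right, y up, looking along -z (the intrinsics and any distortion apply to the point x, -y, -z); pixel columns grow to the right and rows downward; lengths in m; the calibration is good to about 2 mm. A picture is of the moment at which its call begins. There is no depth.
- ticket.close_job(): hands the job in, once; it reports no verdict.
Trained networks look in the newest picture that a camera, given by its name, has taken for a name from the list of things; names that differ only in an ending like _2 or _b are one class to them, and where a whole thing is asked for, a point or a joint stands for the part that bears it (a point fixed in the world has none). Each returns a list of dicts, best first, with "confidence" (0 to 1); they miss things now and then, are a little off and sometimes report something else, mostly with a low value. They report only what shows in the picture. A call takes as long as a camera call. They do not tell look-alikes from the thing itself.
- optics.cut_out(camera, name): "region" (480x640 bool, what is visible of it) and "point" ([column, row] in pixels, amid what is visible of it).
The state is a dict: "t": time; "q": joint angles; "dq": joint speeds; "joint_torque": joint torques, N m; "tool_pos": TCP position; "orientation": TCP orientation; "force": force on the tool from outside, world axes, zero at the start; "wrist_torque": the same for the moment, N m; "opening": finger opening in m.
Only numpy, scipy, OpenCV 4.12 (cv2) and the standard library are available. Lean on these libraries where they do the work, as an engineer would, in place of code of your own. Each camera call takes 0.05 s, during which the arm holds its last target.

## Working session

There is one attempt and no reset: what is moved stays moved. The work goes in short steps, Python scripts to look and compute and a tool call to move; the robot and the scene stay as the last step left them, time stands still between calls to the robot, and variables do not carry over. Pictures are saved under pics/ and viewed, and the job is handed in when it is done.

Besides the shell and the picture viewer there is one more tool, called after "Call:" as name(argument=value, ...), one argument or row to a line, values as JSON. send_rows: Moves the arm, as the interface text tells. Its arguments: {"type":"object","properties":{"targets":{"type":"array","items":{"type":"array"}},"newtons":{"type":"number"}},"required":["targets"]}

```bash
ls; mkdir -p pics
cat > h.py <<'E'
import numpy as np, cv2
from plant import robot, optics, ticket
from scipy.spatial.transform import Rotation as R
def Rm(o):
    o=np.array(o,float)
    if o.shape==(3,3): return o
    return R.from_rotvec(o).as_matrix() if o.size==3 else R.from_quat(o).as_matrix()
def snap(cam,fn):
    c=optics.read_camera(cam); cv2.imwrite('pics/'+fn,c['color'][:,:,::-1]); return c
def ray(c,px):
    K=c['K']; xd=(px[0]-K[0,2])/K[0,0]; yd=(px[1]-K[1,2])/K[1,1]
    k=c['k1']; x,y=xd,yd
    for _ in range(30):
        s=1+k*(x*x+y*y); x,y=xd/s,yd/s
    d=Rm(c['orientation'])@np.array([x,-y,-1.]); return np.array(c['position']),d/np.linalg.norm(d)
def proj(c,P):
    p=Rm(c['orientation']).T@(np.array(P,float)-c['position']); x,y=p[0]/-p[2],-p[1]/-p[2]
    s=1+c['k1']*(x*x+y*y); K=c['K']; return np.array([K[0,0]*x*s+K[0,2],K[1,1]*y*s+K[1,2]])
def onz(c,px,z):
    o,d=ray(c,px); return o+d*(z-o[2])/d[2]
def tri(rs):
    A=np.zeros((3,3));b=np.zeros(3)
    for o,d in rs:
        M=np.eye(3)-np.outer(d,d);A+=M;b+=M@o
    X=np.linalg.solve(A,b); return X,[np.linalg.norm((np.eye(3)-np.outer(d,d))@(X-o)) for o,d in rs]
E
python3 - <<'E'
from h import *
print(robot.read_state())
for n in ['side','top','wrist']:
    c=snap(n,n+'0.png'); print(n,c['K'].tolist(),c['k1'],c['position'],c['orientation'])
    for nm in ['basket','handle_mid','bowl','stand','hook_seat','control_box','shutter','tab_top','button_top','vase','round_jar','tray']:
        try: print(nm,[(round(r['confidence'],2),np.round(r['point']).tolist(),int(r['region'].sum())) for r in optics.cut_out(n,nm)])
        except Exception as e: print(nm,e)
E
```

```text
pics
{'t': 0.0, 'q': array([-1.20740442e+00,  1.31139314e-01,  1.48929805e+00,  3.28943230e-06,
        1.52299330e+00, -8.54304829e-02]), 'dq': array([-3.52955621e-06, -7.54710672e-04,  5.79753033e-04, -4.45331458e-04,
       -1.02149991e-04,  6.65331816e-04]), 'joint_torque': array([ 2.26295386e-03, -5.59831703e+01, -4.91757810e+01,  7.69509422e-02,
        3.52764514e-02, -1.58348134e-04]), 'tool_pos': array([ 0.26014203, -0.54003212,  0.21759019]), 'orientation': array([-3.06104312e+00, -6.98700602e-01,  3.94626365e-04]), 'force': array([ 0.28731507, -0.11591347, -1.1186132 ]), 'wrist_torque': array([ 0.01420931,  0.03656047, -0.01969382]), 'opening': 0.09289180605612392}
side [[608.5901180457014, 0.0, 317.15209147422337], [0.0, 608.5901180457014, 235.9128386772916], [0.0, 0.0, 1.0]] -0.16437802649049985 [-0.66453694 -0.25601803  1.07774997] [ 0.7617776  -0.6765459  -1.28407721]
basket [(0.82, [310.0, 295.0], 2760)]
handle_mid [(0.56, [310.0, 292.0], 2730)]
bowl [(0.75, [299.0, 298.0], 262)]
stand [(0.78, [396.0, 268.0], 2991), (0.55, [482.0, 282.0], 3460)]
hook_seat [(0.88, [394
[... 769 characters left out ...]
0)]
shutter [(0.78, [247.0, 352.0], 1067), (0.75, [192.0, 267.0], 995), (0.34, [327.0, 293.0], 2239)]
tab_top [(0.81, [188.0, 264.0], 990), (0.71, [248.0, 354.0], 1043)]
button_top [(0.31, [318.0, 297.0], 375), (0.22, [294.0, 174.0], 2492)]
vase [(0.73, [234.0, 170.0], 962)]
round_jar [(0.93, [353.0, 166.0], 1340)]
tray [(0.72, [294.0, 175.0], 2443)]
wrist [[427.6591100826076, 0.0, 324.55517020666497], [0.0, 427.6591100826076, 245.40937531825597], [0.0, 0.0, 1.0]] -0.019553897022920645 [ 0.32079774 -0.51091945  0.38571993] [-0.21829269  0.13728461 -1.11558892]
basket []
handle_mid []
bowl []
stand []
hook_seat []
control_box []
shutter []
tab_top []
button_top []
vase []
round_jar []
tray []
```

View pics/side0.png

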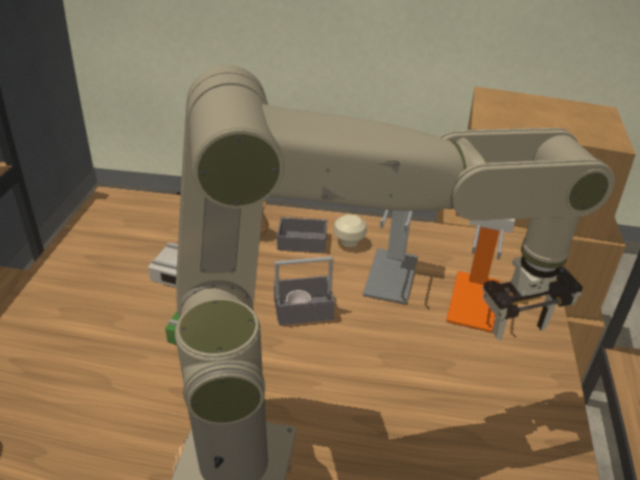

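View pics/top0.png

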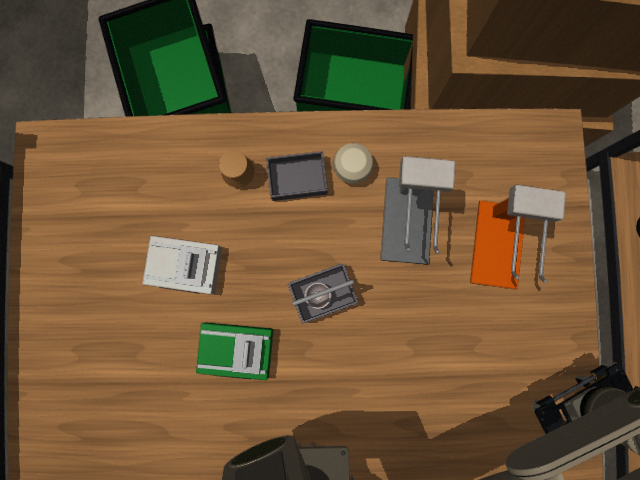

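View pics/wrist0.png

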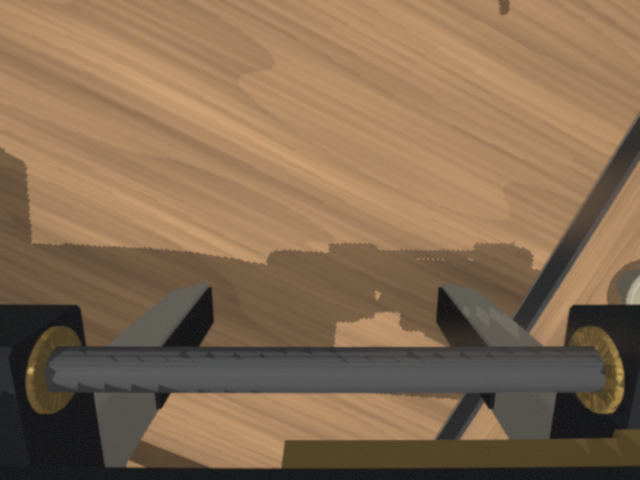

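The top picture shows these candidates:
- **Basket:** the one with a handle and bowl is at (322,292). The tray, which has no handle, is at (298,176).
- **Stand:** grey at (410,210), orange look-alike at (510,235).
- **Control box:** pale at (181,265), green look-alike at (235,351).

I choose the handled basket, grey stand and pale box, and will check each in a close crop.

Run:
```python
import cv2, numpy as np
t=cv2.imread('pics/top0.png'); s=cv2.imread('pics/side0.png')
def cr(im,x,y,w,h,f): return cv2.resize(im[y:y+h,x:x+w],None,fx=f,fy=f,interpolation=cv2.INTER_CUBIC)
a=cr(t,275,250,100,75,4);b=cr(t,370,140,100,150,4);c=cr(t,135,225,100,75,4)
cv2.imwrite('pics/cropA.png',np.hstack([np.vstack([a,c]),b]))
a=cr(s,260,240,100,100,4);b=cr(s,350,200,100,100,4)
cv2.imwrite('pics/cropB.png',np.hstack([a,b]))
```

```text
(no output)
```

View pics/cropA.png

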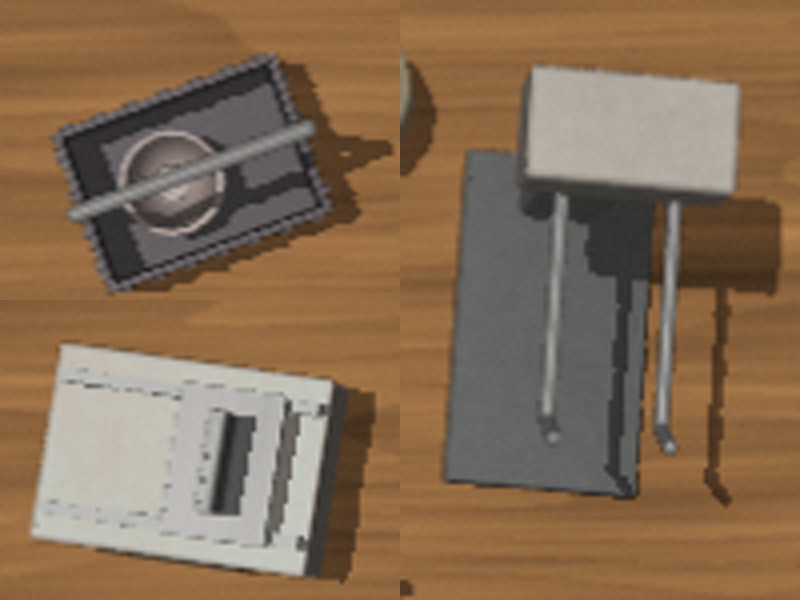

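View pics/cropB.png

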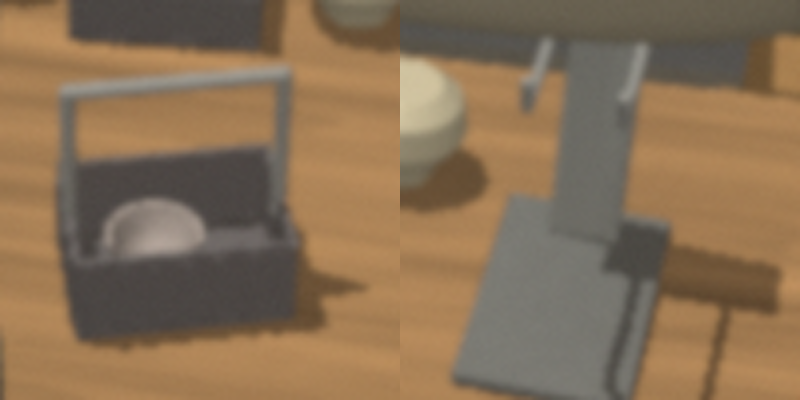

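Run:
```python
from h import *
t=optics.read_camera('top'); s=optics.read_camera('side')
def f(c,u,v,ox,oy): return ray(c,(ox+(u-1.5)/4,oy+(v-1.5)/4))
A=(275,250);B=(370,140)
def Bx(u,v): return (270+(u-1.5)/4,140+(v-1.5)/4)
def Cx(u,v): return (135+(u-1.5)/4,150+(v-1.5)/4)
def Ax(u,v): return (275+(u-1.5)/4,250+(v-1.5)/4)
def SA(u,v): return (260+(u-1.5)/4,240+(v-1.5)/4)
def SB(u,v): return (250+(u-1.5)/4,200+(v-1.5)/4)
p=np.round
for nm,a,b in [('hL',Ax(75,214),SA(65,92)),('hR',Ax(311,128),SA(288,73)),('tipL',Bx(552,437),SB(528,83)),('tipR',Bx(671,448),SB(625,97))]:
    X,e=tri([ray(t,a),ray(s,b)]); print(nm,X.round(4),p(e,4))
P={}
for nm,px,z in [('hL',Ax(75,214),.16),('hR',Ax(311,128),.16),('tipL',Bx(552,437),.25),('tipR',Bx(671,448),.25),('rootL',Bx(561,195),.22),('rootR',Bx(674,203),.22),('bendL',Bx(545,415),.224),('bendR',Bx(662,425),.224),
 ('base TL',Bx(465,152),.012),('base BL',Bx(444,480),.012),('base BR',Bx(635,497),.012),('head TL',Bx(533,68),.255),('head TR',Bx(739,85),.255),('head BL',Bx(526,185),.255),('head BR',Bx(733,193),.255),
 ('c1',Cx(62,345),.05),('c2',Cx(335,382),.05),('c3',Cx(305,577),.05),('c4',Cx(32,537),.05),('tab',Cx(219,463),.097)]:
    P[nm]=onz(t,px,z); print(nm,P[nm].round(4))
a=P['hL']-P['hR'];print('handle len',np.linalg.norm(a),'mid',(P['hL']+P['hR'])/2,'ang y',np.arctan2(-a[0],a[1]))
a=(P['rootL']+P['rootR']-P['bendL']-P['bendR'])/2;print('stand x ang',np.arctan2(a[1],a[0]),np.linalg.norm(a))
print((P['rootL']-P['rootR']))
u=a/np.linalg.norm(a);print('seat', (P['rootL']+P['rootR'])/2-.09*u,(P['bendL']+P['bendR'])/2+.03*u,(P['tipL']+P['tipR'])/2+.042*u)
print('box',sum(P['c%d'%i] for i in (1,2,3,4))/4); a=P['c1']-P['c2']; print(np.arctan2(-a[0],a[1]),np.linalg.norm(a)); a=P['c4']-P['c3'];print(np.arctan2(-a[0],a[1]))
for nm in 'vase','round_jar','tray':
    r=optics.cut_out('top',nm)[0]; print(nm,onz(t,r['point'],.04).round(3))
```

```text
hL [0.4593 0.0093 0.1597] [0.0003 0.0003]
hR [ 0.5031 -0.1204  0.16  ] [0.0005 0.0005]
tipL [ 0.5647 -0.2307  0.2447] [0.0011 0.0011]
tipR [ 0.5573 -0.2904  0.2475] [0.0005 0.0005]
hL [0.4593 0.0096 0.16  ]
hR [ 0.503  -0.1199  0.16  ]
tipL [ 0.5641 -0.2287  0.25  ]
tipR [ 0.5571 -0.2894  0.25  ]
rootL [ 0.6948 -0.2436  0.22  ]
rootR [ 0.6894 -0.3036  0.22  ]
bendL [ 0.5779 -0.2298  0.224 ]
bendR [ 0.5713 -0.2909  0.224 ]
base TL [ 0.7653 -0.22    0.012 ]
base BL [ 0.5597 -0.1997  0.012 ]
base BR [ 0.5463 -0.3178  0.012 ]
head TL [ 0.7546 -0.2259  0.255 ]
head TR [ 0.7439 -0.3327  0.255 ]
head BL [ 0.6933 -0.2198  0.255 ]
head BR [ 0.6872 -0.3265  0.255 ]
c1 [0.627  0.3601 0.05  ]
c2 [0.6007 0.1933 0.05  ]
c3 [0.4843 0.2119 0.05  ]
c4 [0.5112 0.3776 0.05  ]
tab [0.5504 0.2521 0.097 ]
handle len 0.13660654173630637 mid [ 0.48112718 -0.05515535  0.16      ] ang y 0.32571951988242287
stand x ang -0.11205491141542386 0.11831270549759529
[0.00539871 0.05999715 0.        ]
seat [ 0.60269816 -0.26350238  0.22304278] [ 0.60437392 -0.26369094  0.22298574] [ 0.60227064 -0.26377231  0.24858003]
box [0.55581093 0.28571327 0.05      ]
-0.1561829801374811 0.16886774403356308
-0.16126594224249804
vase [0.789 0.153 0.04 ]
round_jar [ 0.795 -0.13   0.04 ]
tray [ 0.769 -0.002  0.04 ]
```

```bash
cat >> h.py <<'E'
def delta(target,yaw=None,st=None):
    """yaw: world yaw of tool y axis line; returns tool-frame shift mm (current axes) and turn, and shift in axes after turn"""
    st=st or robot.read_state(); Rt=Rm(st['orientation'])
    d=np.array(target)-st['tool_pos']; y=Rt[:,1]; cur=np.arctan2(y[1],y[0])
    out={'pos':st['tool_pos'].round(4),'tilt':round(float(np.arccos(-Rt[2,2])),4),'shift':(Rt.T@d*1000).round(1),'cur_yawy':round(float(cur),4),'q6':st['q'][5].round(3)}
    if yaw is not None:
        t=-(yaw-cur); t=(t+np.pi/2)%np.pi-np.pi/2
        out['turn']=round(float(t),4); out['shift_after']=((Rt@R.from_rotvec([0,0,t]).as_matrix()).T@d*1000).round(1)
    return out
E
python3 - <<'E'
from h import *
print(delta([.481,-.055,.26],.326)); print(Rm(robot.read_state()['orientation']).round(3))
E
```

```text
{'pos': array([ 0.2603, -0.5406,  0.2186]), 'tilt': 0.0001, 'shift': array([ 409.5, -341.8,  -41.4]), 'cur_yawy': -1.122, 'q6': np.float64(-0.085), 'turn': -1.448, 'shift_after': array([389.3, 364.5, -41.4])}
[[ 0.901  0.434 -0.   ]
 [ 0.434 -0.901  0.   ]
 [ 0.    -0.    -1.   ]]
```

Call:
send_rows(
  targets=[
    [1,[0,0,-4],-0.12],
    [1,[0,0,-4],-0.12],
    [1,[0,0,-4],-0.12],
    [1,[0,0,-4],-0.12],
    [1,[0,0,-4],-0.12],
    [1,[0,0,-4],-0.12],
    [1,[0,0,-4],-0.12],
    [1,[0,0,-4],-0.12],
    [1,[0,0,-4],-0.12],
    [1,[0,0,-4],-0.12],
    [1,[0,0,-4],-0.12],
    [1,[0,0,-4],-0.128],
  ],
)

```text
t: 3.4
tool_pos: [0.2604, -0.5406, 0.2668]
orientation: [-1.825, -2.557, -0.0]
force: [0.4, 0.2, 0.1]
opening: 0.0932
```

Call:
send_rows(
  targets=[
    [1,[32,30,0],0],
    [1,[32,30,0],0],
    [1,[32,30,0],0],
    [1,[32,30,0],0],
    [1,[32,30,0],0],
    [1,[32,30,0],0],
    [1,[32,30,0],0],
    [1,[32,30,0],0],
    [1,[32,30,0],0],
    [1,[32,30,0],0],
    [1,[32,30,0],0],
    [1,[32,30,0],0],
  ],
)

```text
t: 4.6
tool_pos: [0.4789, -0.0597, 0.267]
orientation: [1.831, 2.552, 0.0]
force: [0.2, -0.1, 0.2]
opening: 0.0931
```

Run:
```python
from h import *
c=snap('wrist','w1.png')
print(delta([.481,-.055,.141],.326))
for y in (.010,-.120):pass
print(proj(c,[.4593,.0095,.16]),proj(c,[.503,-.120,.16]))
c=snap('top','t1.png')
```

```text
{'pos': array([ 0.4807, -0.0542,  0.2668]), 'tilt': 0.004, 'shift': array([ -1.2,  -0.3, 125.8]), 'cur_yawy': 0.3294, 'q6': np.float64(-0.55), 'turn': 0.0034, 'shift_after': array([ -1.2,  -0.3, 125.8])}
[329.3356982  131.13569122] [328.59198303 334.04230972]
```

View pics/w1.png

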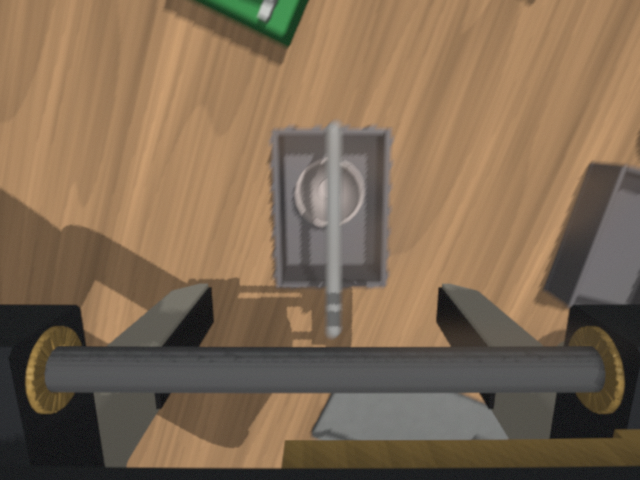

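The bar runs vertically through the wrist picture from (335,125) to (333,334). The projected measurement falls within about 5 px (3 mm), centred between the open fingers, so I descend and close.

Call:
send_rows(
  targets=[
    [1,[0,0,20],0],
    [1,[0,0,20],0],
    [1,[0,0,20],0],
    [1,[0,0,20],0],
    [1,[0,0,20],0],
    [1,[-1,0,14],0],
    [1,[0,0,12],0],
    [1,[0,0,0],0],
    [1,[0,0,0],0],
  ],
)

```text
t: 5.6
tool_pos: [0.4789, -0.0626, 0.1411]
orientation: [1.831, 2.552, 0.0]
force: [0.7, -0.2, 0.6]
opening: 0.0928
```

Call:
send_rows(
  targets=[
    [-0.5,[0,0,0],0],
    [-0.9,[0,0,0],0],
    [-1,[0,0,0],0],
    [-1,[0,0,0],0],
    [-1,[0,0,0],0],
    [-1,[0,0,0],0],
    [-1,[0,0,0],0],
    [-1,[0,0,0],0],
    [-1,[0,0,0],0],
    [-1,[0,0,0],0],
  ],
  newtons=35,
)

```text
t: 6.6
tool_pos: [0.4789, -0.0624, 0.1407]
orientation: [1.831, 2.552, 0.0]
force: [3.1, 0.2, 1.2]
opening: 0.0177
```

Run:
```python
from h import *
print(robot.read_state()['opening'],delta([.481,-.055,.141],.326))
snap('wrist','w2.png');snap('side','s2.png')
```

```text
0.017733569406118217 {'pos': array([ 0.4789, -0.0624,  0.1407]), 'tilt': 0.0004, 'shift': array([ 6.4,  4.4, -0.3]), 'cur_yawy': 0.326, 'q6': np.float64(-0.562), 'turn': 0.0, 'shift_after': array([ 6.4,  4.4, -0.3])}
```

View pics/w2.png

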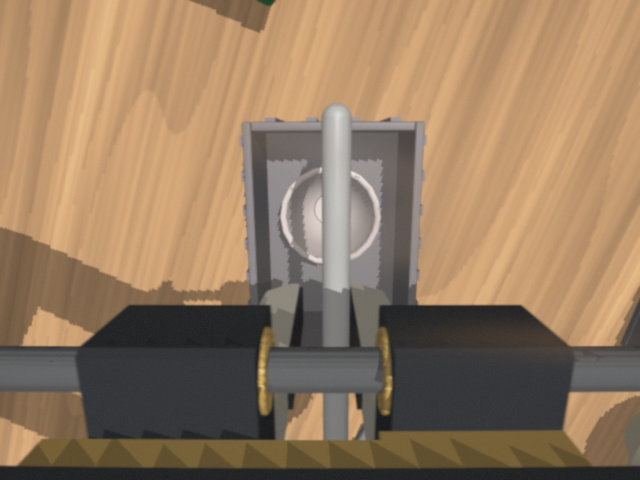

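The jaws stopped at 17.7 mm, one finger on the bar, because the tool settled about 4 mm off across the bar and 6 mm along it. I will re-centre and finish closing.

Call:
send_rows(
  targets=[
    [-0.5,[0,0,0],0],
    [-0.5,[3,2,0],0],
    [-0.5,[3,2,0],0],
    [-0.5,[0,0,0],0],
  ],
)

```text
t: 7.1
tool_pos: [0.4805, -0.055, 0.1404]
orientation: [-1.831, -2.552, 0.0]
force: [-0.0, -0.2, -0.8]
opening: 0.0233
```

Run:
```python
from h import *
print(robot.read_state()['opening'],robot.read_state()['force'],delta([.481,-.055,.141],.326))
c=snap('wrist','w3.png')
```

```text
0.023313883758192686 [-0.00527147 -0.22187446 -0.84244525] {'pos': array([ 0.4805, -0.055 ,  0.1404]), 'tilt': 0.0006, 'shift': array([-0.2,  0.5, -0.6]), 'cur_yawy': 0.3265, 'q6': np.float64(-0.547), 'turn': 0.0005, 'shift_after': array([-0.2,  0.5, -0.6])}
```

View pics/w3.png

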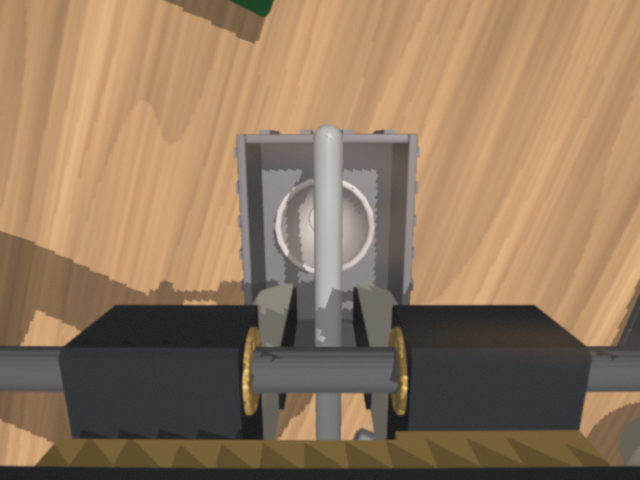

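The bar at column 328 is now midway between the pads (290 and 365), so I close.

Call:
send_rows(
  targets=[
    [-1,[0,0,0],0],
    [-1,[0,0,0],0],
    [-1,[0,0,0],0],
    [-1,[0,0,0],0],
    [-1,[0,0,0],0],
    [-1,[0,0,0],0],
    [-1,[0,0,0],0],
    [-1,[0,0,0],0],
  ],
  newtons=40,
)

```text
t: 7.95
tool_pos: [0.4807, -0.0555, 0.1407]
orientation: [1.831, 2.552, 0.0]
force: [0.8, -0.1, 0.5]
opening: 0.0087
```

Call:
send_rows(
  targets=[
    [-1,[0,0,-4],0],
    [-1,[0,0,-8],0],
    [-1,[0,0,-12],0],
    [-1,[0,0,-16],0],
    [-1,[0,0,-20],0],
    [-1,[0,0,-20],0],
    [-1,[0,0,-20],0],
    [-1,[0,0,-15],0],
    [-1,[0,0,-10],0],
    [-1,[0,0,-5],0],
    [-1,[0,0,0],0],
    [-1,[0,0,0],0],
  ],
)

```text
t: 9.15
tool_pos: [0.4802, -0.0554, 0.2697]
orientation: [-1.831, -2.551, 0.001]
force: [-0.4, -0.4, -6.1]
opening: 0.0088
```

Run:
```python
from h import *
c=snap('side','s4.png');s=robot.read_state();print(s['force'],s['opening'])
im=c['color'][:,:,::-1][150:350,200:440];cv2.imwrite('pics/s4c.png',cv2.resize(im,None,fx=3,fy=3))
# hang target: seat + offsets in stand frame yaw -0.10
th=-0.10;ux=np.array([np.cos(th),np.sin(th)]);seat=np.array([.603,-.2637])
for off in (-.15,-.1,.005): 
    g=seat+off*ux; print(off,g,delta([g[0],g[1],.251],th))
```

```text
[ 0.83116594 -0.02597669 -5.46992239] 0.008861735792649334
-0.15 [ 0.45374938 -0.24872499] {'pos': array([ 0.4801, -0.0554,  0.2695]), 'tilt': 0.0018, 'shift': array([-174.7,  -86.8,   18.5]), 'cur_yawy': 0.3259, 'q6': np.float64(-0.547), 'turn': 0.4259, 'shift_after': array([-195. ,   -6.9,   18.5])}
-0.1 [ 0.50349958 -0.25371666] {'pos': array([ 0.4801, -0.0554,  0.2695]), 'tilt': 0.0018, 'shift': array([-195.4,  -41.3,   18.4]), 'cur_yawy': 0.3259, 'q6': np.float64(-0.547), 'turn': 0.4259, 'shift_after': array([-195. ,   43.1,   18.4])}
0.005 [ 0.60797502 -0.26419917] {'pos': array([ 0.4801, -0.0554,  0.2695]), 'tilt': 0.0018, 'shift': array([-238.8,   54.3,   18.2]), 'cur_yawy': 0.3259, 'q6': np.float64(-0.547), 'turn': 0.4259, 'shift_after': array([-195. ,  148.1,   18.2])}
```

View pics/s4c.png

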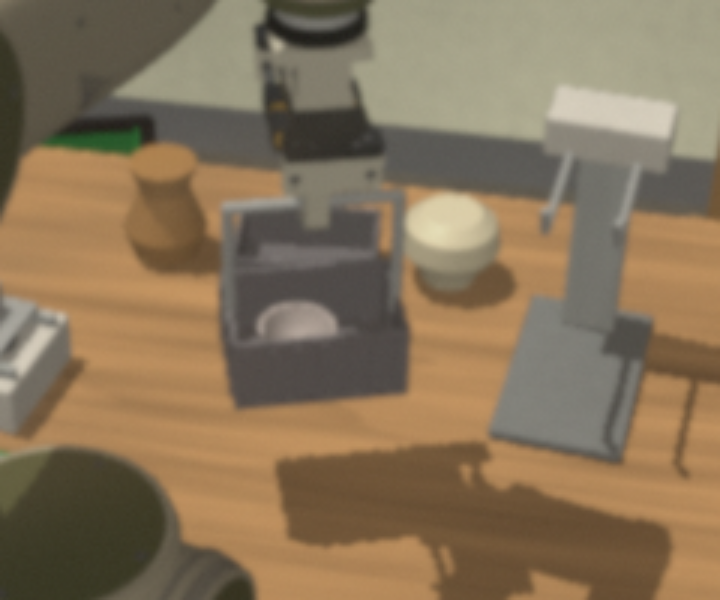

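Side picture: the basket hangs level from the gripper around (310,290) in the crop with the bowl inside. Next I turn it to the stand's yaw and move in front of the hook.

Call:
send_rows(
  targets=[
    [-1,[0,0,0],0.03],
    [-1,[0,0,0],0.05],
    [-1,[0,0,0],0.06],
    [-1,[0,0,0],0.07],
    [-1,[0,0,0],0.07],
    [-1,[0,0,0],0.06],
    [-1,[0,0,0],0.05],
    [-1,[0,0,0],0.036],
    [-1,[0,0,0],0],
  ],
)

```text
t: 10.1
tool_pos: [0.4802, -0.0554, 0.2697]
orientation: [-2.329, -2.106, 0.002]
force: [0.0, -0.5, -5.1]
opening: 0.0088
```

Call:
send_rows(
  targets=[
    [-1,[-5,0,0],0],
    [-1,[-10,0,0],0],
    [-1,[-18,-1,0],0],
    [-1,[-25,-1,0],0],
    [-1,[-28,-2,0],0],
    [-1,[-28,-2,0],0],
    [-1,[-25,-1,0],0],
    [-1,[-22,0,0],0],
    [-1,[-18,0,0],0],
    [-1,[-10,0,0],0],
    [-1,[-6,0,0],0],
    [-1,[0,0,0],0],
  ],
)

```text
t: 11.3
tool_pos: [0.454, -0.2493, 0.2705]
orientation: [-2.33, -2.107, 0.0]
force: [0.9, 0.3, -5.0]
opening: 0.0089
```

Call:
send_rows(
  targets=[
    [-1,[0,0,0],0],
    [-1,[0,0,0],0],
    [-1,[0,0,0],0],
  ],
)

```text
t: 11.6
tool_pos: [0.4544, -0.2482, 0.2707]
orientation: [2.329, 2.109, 0.0]
force: [0.2, 0.3, -5.1]
opening: 0.0091
```

Run:
```python
from h import *
c=snap('side','s5.png');t=snap('top','t5.png');w=snap('wrist','w5.png');s=robot.read_state();print(s['force'],s['opening'])
im=c['color'][:,:,::-1][190:340,310:510];a=cv2.resize(im,None,fx=4,fy=4,interpolation=cv2.INTER_CUBIC);cv2.imwrite('pics/s5c.png',a)
th=-0.10;ux=np.array([np.cos(th),np.sin(th)]);seat=np.array([.603,-.2637])
for off in (-.15,-.1,.005): 
    g=seat+off*ux; print(off,g,delta([g[0],g[1],.251],th))
```

```text
[ 0.21983412  0.09711124 -4.98405274] 0.008643620079888347
-0.15 [ 0.45374938 -0.24872499] {'pos': array([ 0.4543, -0.2485,  0.2707]), 'tilt': 0.0002, 'shift': array([-0.3, -0.5, 19.7]), 'cur_yawy': -0.0993, 'q6': np.float64(-0.5), 'turn': 0.0007, 'shift_after': array([-0.3, -0.5, 19.7])}
-0.1 [ 0.50349958 -0.25371666] {'pos': array([ 0.4543, -0.2485,  0.2707]), 'tilt': 0.0002, 'shift': array([-0.3, 49.5, 19.7]), 'cur_yawy': -0.0993, 'q6': np.float64(-0.5), 'turn': 0.0007, 'shift_after': array([-0.3, 49.5, 19.7])}
0.005 [ 0.60797502 -0.26419917] {'pos': array([ 0.4543, -0.2485,  0.2707]), 'tilt': 0.0002, 'shift': array([ -0.4, 154.5,  19.8]), 'cur_yawy': -0.0993, 'q6': np.float64(-0.5), 'turn': 0.0007, 'shift_after': array([ -0.3, 154.5,  19.8])}
```

View pics/s5c.png

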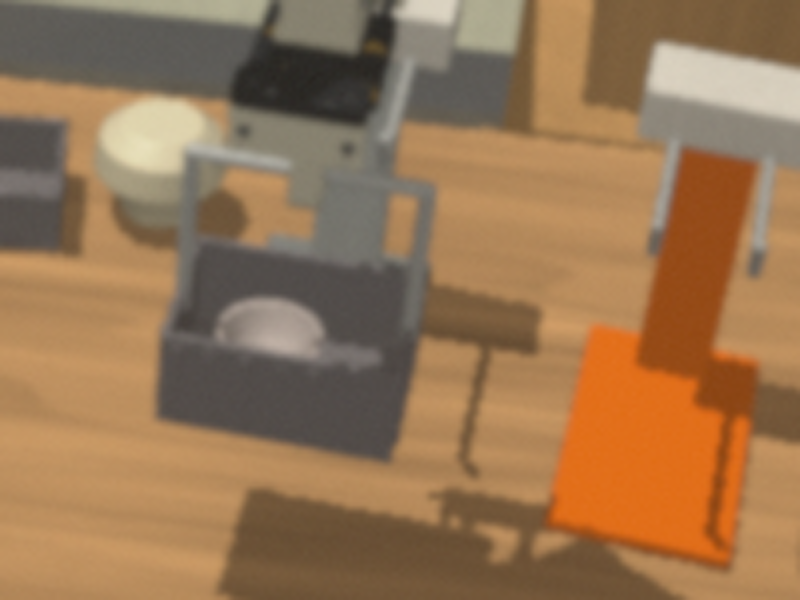

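View pics/w5.png

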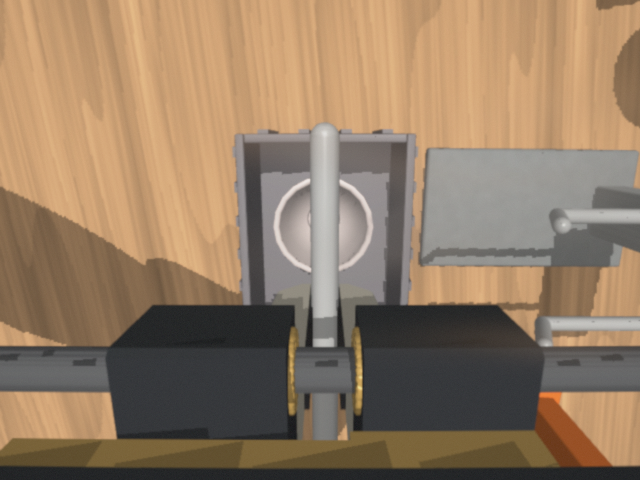

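The wrist picture shows the stand's plate squared up with the basket and the prong tips at (561,222) and (544,335). I cross-check the hook position with this second view.

Run:
```python
from h import *
w=optics.read_camera('wrist');t=optics.read_camera('top')
Bx=lambda u,v:(270+(u-1.5)/4,140+(v-1.5)/4)
for a,b in [((561,224),Bx(552,437)),((544,337),Bx(671,448))]:
    print(tri([ray(w,a),ray(t,b)]),onz(w,a,.25))
# handle end in wrist
print(onz(w,(324,132),.29), proj(w,[.4543+.067*.0993,-.2485+.067*.995,.29]))
```

```text
(array([ 0.56418363, -0.22897429,  0.24860875]), [np.float64(2.622891528080114e-06), np.float64(2.6228915281274553e-06)]) [ 0.56342802 -0.22862234  0.25      ]
(array([ 0.55889592, -0.28873029,  0.24429221]), [np.float64(0.0023535975167165986), np.float64(0.0023535975167167144)]) [ 0.55723932 -0.28360218  0.25      ]
[ 0.46135271 -0.17918177  0.29      ] [323.59784996 140.22962434]
```

Call:
send_rows(
  targets=[
    [-1,[0,5,0],0],
    [-1,[0,10,0],0],
    [-1,[0,15,0],0],
    [-1,[0,18,0],0],
    [-1,[0,20,0],0],
    [-1,[0,20,0],0],
    [-1,[0,20,0],0],
    [-1,[0,17,0],0],
    [-1,[0,14,0],0],
    [-1,[0,10,0],0],
    [-1,[0,5,0],0],
    [-1,[0,0,0],0],
  ],
)

```text
t: 13.05
tool_pos: [0.6081, -0.264, 0.2698]
orientation: [-2.329, -2.108, 0.0]
force: [-0.9, -0.4, -4.5]
opening: 0.009
```

Call:
send_rows(
  targets=[
    [-1,[0,0,0],0],
    [-1,[0,0,5],0],
    [-1,[0,0,8],0],
    [-1,[0,0,10],0],
    [-1,[0,0,10],0],
    [-1,[0,0,8],0],
    [-1,[0,0,6],0],
    [-1,[0,0,4],0],
    [-1,[0,0,2],0],
    [-1,[0,0,0],0],
    [-1,[0,0,0],0],
  ],
)

```text
t: 14.15
tool_pos: [0.6076, -0.2643, 0.2182]
orientation: [2.329, 2.107, 0.0]
force: [0.3, -0.2, -5.1]
opening: 0.0088
```

Run:
```python
from h import *
c=snap('side','s6.png');t=snap('top','t6.png');w=snap('wrist','w6.png');s=robot.read_state();print(s['force'],s['opening'])
im=c['color'][:,:,::-1][180:330,310:510];a=cv2.resize(im,None,fx=4,fy=4,interpolation=cv2.INTER_CUBIC);cv2.imwrite('pics/s6c.png',a)
th=-0.10;ux=np.array([np.cos(th),np.sin(th)]);seat=np.array([.603,-.2637])
g=seat+.005*ux; print(g,delta([g[0],g[1],.210],th))
```

```text
[-0.34985869  0.66153416 -4.82572545] 0.008608451768405799
[ 0.60797502 -0.26419917] {'pos': array([ 0.6076, -0.2643,  0.2182]), 'tilt': 0.0009, 'shift': array([0.2, 0.3, 8.2]), 'cur_yawy': -0.1, 'q6': np.float64(-0.388), 'turn': 0.0, 'shift_after': array([0.2, 0.3, 8.2])}
```

View pics/s6c.png

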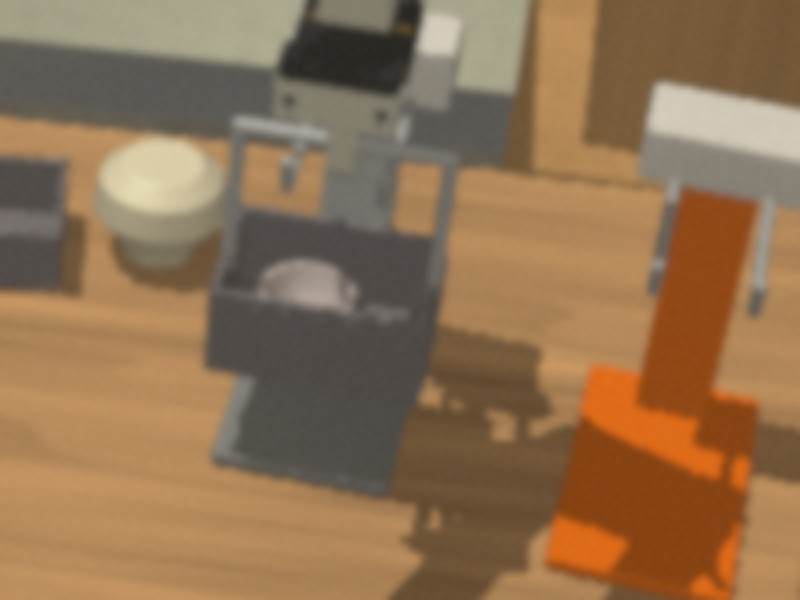

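View pics/w6.png

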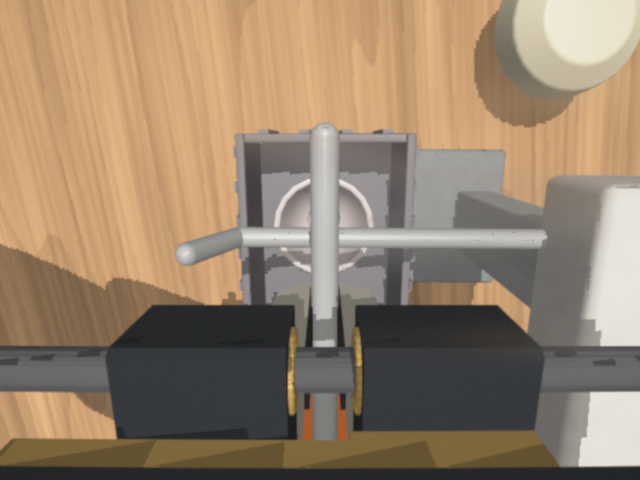

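The prong passes under the bar, with the bar at column 324 well behind the bend at 242. I lower the last few mm in steps, watching the force.

Call:
send_rows(
  targets=[
    [-1,[0,0,2],0],
    [-1,[0,0,2],0],
    [-1,[0,0,2],0],
    [-1,[0,0,0],0],
    [-1,[0,0,0],0],
  ],
)

```text
t: 14.8
tool_pos: [0.6073, -0.2641, 0.2114]
orientation: [-2.329, -2.107, 0.0]
force: [0.2, -0.8, -5.0]
opening: 0.0092
```

Call:
send_rows(
  targets=[
    [-1,[0,0,1],0],
    [-1,[0,0,1],0],
    [-1,[0,0,0],0],
    [-1,[0,0,0],0],
  ],
)

```text
t: 15.2
tool_pos: [0.6074, -0.2642, 0.2096]
orientation: [-2.33, -2.108, -0.0]
force: [-0.6, 0.3, -4.9]
opening: 0.009
```

Call:
send_rows(
  targets=[
    [-1,[0,0,1],0],
    [-1,[0,0,1],0],
    [-1,[0,0,0],0],
    [-1,[0,0,0],0],
  ],
)

```text
t: 15.6
tool_pos: [0.6076, -0.2643, 0.209]
orientation: [2.329, 2.107, 0.001]
force: [-3.9, 1.9, 6.0]
opening: 0.0087
```

Call:
send_rows(
  targets=[
    [-1,[0,0,1],0],
    [-1,[0,0,1],0],
    [-1,[0,0,0],0],
    [-1,[0,0,0],0],
  ],
)

```text
t: 16.0
tool_pos: [0.6077, -0.2644, 0.2087]
orientation: [2.328, 2.106, 0.001]
force: [-9.0, 3.8, 14.8]
opening: 0.0088
```

The bar is seated, with the load off the tool. I ease 2 mm back, open, and check before rising.

Call:
send_rows(
  targets=[
    [-1,[0,0,-1],0],
    [-1,[0,0,-1],0],
    [-1,[0,0,0],0],
    [-0.8,[0,0,0],0],
    [-0.5,[0,0,0],0],
    [-0.2,[0,0,0],0],
    [-0.1,[0,0,0],0],
    [-0.1,[0,0,0],0],
    [-0.1,[0,0,0],0],
  ],
)

```text
t: 16.9
tool_pos: [0.6074, -0.2642, 0.2074]
orientation: [-2.33, -2.108, 0.0]
force: [-0.0, 0.7, -0.5]
opening: 0.0413
```

Run:
```python
from h import *
c=snap('side','s7.png');w=snap('wrist','w7.png');s=robot.read_state();print(s['force'],s['opening'],s['tool_pos'])
im=c['color'][:,:,::-1][180:330,310:510];a=cv2.resize(im,None,fx=3,fy=3,interpolation=cv2.INTER_CUBIC)
b=cv2.resize(w['color'][:,:,::-1],None,fx=.31,fy=.31);cv2.imwrite('pics/s7c.png',np.hstack([a,np.vstack([b,np.zeros((450-b.shape[0],b.shape[1],3),np.uint8)])]))
```

```text
[-0.27933439 -0.74839668  0.56079375] 0.04153505263325683 [ 0.60738919 -0.26422438  0.20748964]
```

View pics/s7c.png

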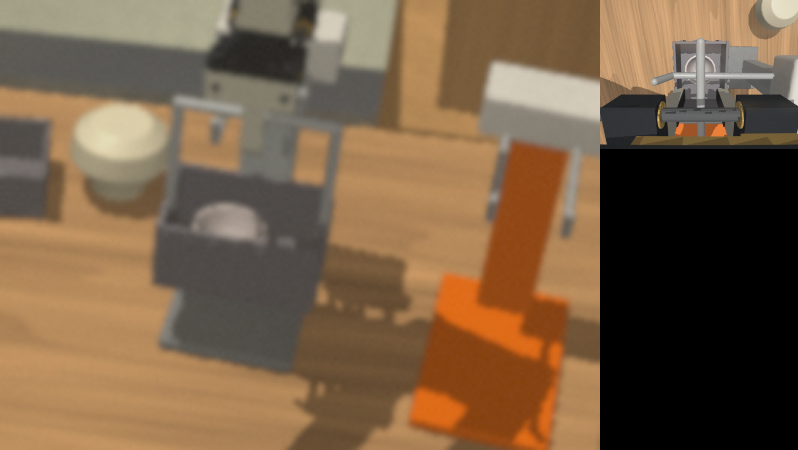

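The basket hangs level on the prongs. I rise straight up.

Call:
send_rows(
  targets=[
    [-0.1,[0,0,-5],0],
    [-0.1,[0,0,-10],0],
    [-0.1,[0,0,-15],0],
    [-0.1,[0,0,-20],0],
    [-0.1,[0,0,-20],0],
    [-0.1,[0,0,-20],0],
    [-0.1,[0,0,-15],0],
    [-0.1,[0,0,-10],0],
    [-0.1,[0,0,0],0],
    [-0.1,[0,0,0],0],
  ],
)

```text
t: 18.0
tool_pos: [0.6073, -0.2642, 0.3222]
orientation: [-2.329, -2.107, 0.0]
force: [0.6, -0.5, -0.4]
opening: 0.042
```

Run:
```python
from h import *
c=snap('side','s8.png');w=snap('wrist','w8.png');t=snap('top','t8.png');s=robot.read_state();print(s['force'],s['opening'],s['tool_pos'])
th=-0.159
# tab push: shut fingers, tool y along box x?
uy=np.array([-np.sin(th),np.cos(th)]);ux=np.array([np.cos(th),np.sin(th)])
box=np.array([.5558,.2857]);print('tab pred',box-.035*uy)
a=c['color'][:,:,::-1][180:330,310:510];b=t['color'][:,:,::-1][220:300,130:240]
cv2.imwrite('pics/c8.png',np.hstack([cv2.resize(a,(400,300)),cv2.resize(b,(400,300))]))
for nm in ['tab_top','shutter']:
  print([(round(r['confidence'],2),r['point']) for r in optics.cut_out('top',nm)])
g=box-.08*uy;print(g,delta([g[0],g[1],.25],th+np.pi/2))
print(delta([g[0],g[1],.25],th))
```

```text
[ 0.39259227 -0.08497355 -0.19329897] 0.04186006179179248 [ 0.60697755 -0.26395582  0.32105981]
tab pred [0.55025842 0.25114149]
[(0.83, [191.3, 266.1]), (0.79, [248.2, 356.6])]
[(0.98, [192.2, 266.5]), (0.96, [247.1, 355.1])]
[0.54313353 0.20670911] {'pos': array([ 0.607 , -0.264 ,  0.3214]), 'tilt': 0.0019, 'shift': array([ 461.9, -110.5,   71.9]), 'cur_yawy': -0.1, 'q6': np.float64(-0.388), 'turn': -1.5118, 'shift_after': array([137.5, 454.6,  71.9])}
{'pos': array([ 0.607 , -0.264 ,  0.3214]), 'tilt': 0.0019, 'shift': array([ 461.9, -110.5,   71.9]), 'cur_yawy': -0.1, 'q6': np.float64(-0.388), 'turn': 0.059, 'shift_after': array([ 454.6, -137.5,   71.9])}
```

View pics/c8.png

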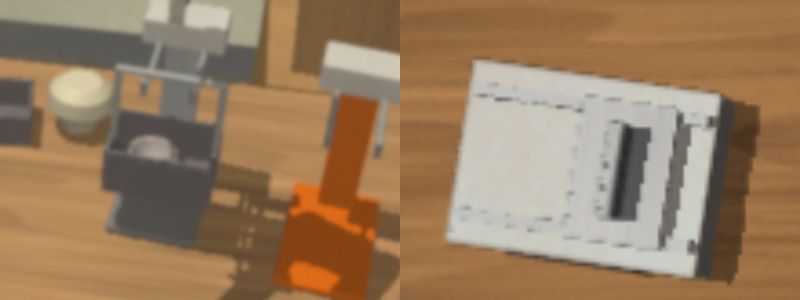

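View pics/w8.png

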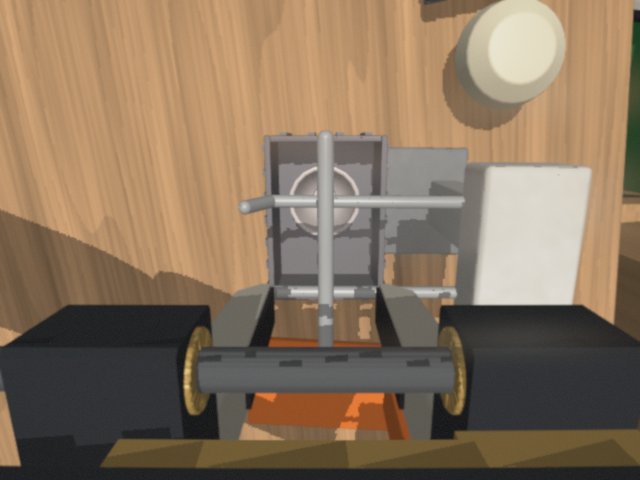

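The basket hangs across both prongs, bar at column 325 between bend (270) and head (463), so about +4 mm from the seat. In the top view the tab sits at its predicted place. I go to the control box with the fingers shut.

Call:
send_rows(
  targets=[
    [-0.5,[10,0,0],0.059],
    [-0.8,[25,-8,0],0],
    [-1,[40,-12,0],0],
    [-1,[45,-15,5],0],
    [-1,[45,-15,10],0],
    [-1,[45,-15,10],0],
    [-1,[45,-15,10],0],
    [-1,[45,-15,10],0],
    [-1,[45,-15,10],0],
    [-1,[45,-15,10],0],
    [-1,[40,-12,5],0],
    [-1,[25,-5,0],0],
  ],
)

```text
t: 19.45
tool_pos: [0.5368, 0.2105, 0.2511]
orientation: [-2.387, -2.04, 0.003]
force: [0.3, -0.7, -0.2]
opening: 0.0003
```

Call:
send_rows(
  targets=[
    [-1,[0,0,0],0],
    [-1,[0,0,0],0],
    [-1,[0,0,0],0],
    [-1,[0,0,0],0],
  ],
)

```text
t: 19.85
tool_pos: [0.539, 0.2064, 0.2527]
orientation: [2.392, 2.036, 0.0]
force: [0.2, 0.4, 0.8]
opening: 0.0004
```

Run:
```python
from h import *
th=-0.159
uy=np.array([-np.sin(th),np.cos(th)]);box=np.array([.5558,.2857])
g=box-.072*uy;print(g,delta([g[0],g[1],.078],th))
w=snap('wrist','w9.png');t=snap('top','t9.png')
tb=box-.035*uy; print('tab',proj(w,[*tb,.097]),[ (r['confidence'],r['point']) for r in optics.cut_out('wrist','tab_top')])
```

```text
[0.54440018 0.2146082 ] {'pos': array([0.539 , 0.2064, 0.2527]), 'tilt': 0.0003, 'shift': array([  9. ,   4. , 174.7]), 'cur_yawy': -0.1607, 'q6': np.float64(0.438), 'turn': -0.0017, 'shift_after': array([  9. ,   4. , 174.7])}
tab [329.59153893 168.45635882] [(0.82, [113.7, 323.8]), (0.63, [330.7, 155.9])]
```

View pics/w9.png

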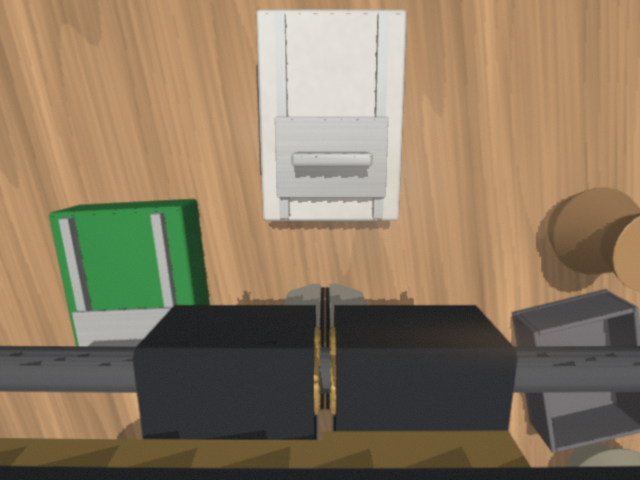

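The tab top shows at (332,157), squared with the tool and ahead of the fingers. It is about 10 px from the prediction, a wrist-camera bias like that seen on the handle. There is ample room, so I descend in front of the tab.

Call:
send_rows(
  targets=[
    [-1,[5,2,10],0],
    [-1,[4,2,20],0],
    [-1,[0,0,25],0],
    [-1,[0,0,25],0],
    [-1,[0,0,25],0],
    [-1,[0,0,25],0],
    [-1,[0,0,20],0],
    [-1,[0,0,15],0],
    [-1,[0,0,10],0],
    [-1,[0,0,0],0],
    [-1,[0,0,0],0],
    [-1,[0,0,0],0],
  ],
)

```text
t: 21.2
tool_pos: [0.545, 0.2162, 0.0791]
orientation: [2.39, 2.037, 0.003]
force: [0.7, 0.3, -0.6]
opening: 0.0006
```

Run:
```python
from h import *
th=-0.159
uy=np.array([-np.sin(th),np.cos(th)]);box=np.array([.5558,.2857])
s=robot.read_state();print(s['force'],s['tool_pos'],delta([*(box+.024*uy),.078],th))
w=snap('wrist','w10.png');t=snap('top','t10.png')
```

```text
[ 0.66694712  0.32693696 -0.64242488] [0.54504163 0.21620118 0.07905432] {'pos': array([0.545 , 0.2162, 0.0791]), 'tilt': 0.0023, 'shift': array([94.3, -0.4,  1.2]), 'cur_yawy': -0.159, 'q6': np.float64(0.449), 'turn': 0.0, 'shift_after': array([94.3, -0.4,  1.2])}
```

View pics/w10.png

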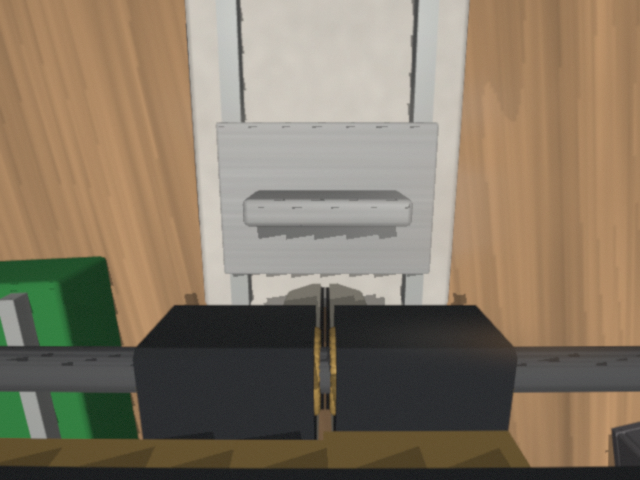

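The fingers are just in front of the plate (tab at (327,210)), clear and centred. I push along tool x.

Call:
send_rows(
  targets=[
    [-1,[5,0,0],0],
    [-1,[10,0,0],0],
    [-1,[10,0,0],0],
    [-1,[10,0,0],0],
    [-1,[10,0,0],0],
    [-1,[10,0,0],0],
    [-1,[10,0,0],0],
    [-1,[10,0,0],0],
    [-1,[6,0,0],0],
    [-1,[4,0,0],0],
    [-1,[0,0,0],0],
    [-1,[0,0,0],0],
  ],
)

```text
t: 22.5
tool_pos: [0.5572, 0.3, 0.0773]
orientation: [-2.39, -2.038, 0.0]
force: [-0.6, -0.7, 0.3]
opening: 0.0005
```

Call:
send_rows(
  targets=[
    [-1,[3,0,0],0],
    [-1,[3,0,0],0],
    [-1,[0,0,0],0],
    [-1,[0,0,0],0],
  ],
)

```text
t: 22.9
tool_pos: [0.5583, 0.3058, 0.0775]
orientation: [-2.391, -2.038, 0.0]
force: [-1.0, -0.8, -0.0]
opening: 0.0003
```

Call:
send_rows(
  targets=[
    [-1,[2,0,0],0],
    [-1,[2,0,0],0],
    [-1,[0,0,0],0],
    [-1,[0,0,0],0],
  ],
)

```text
t: 23.3
tool_pos: [0.5586, 0.3073, 0.0775]
orientation: [2.39, 2.036, -0.006]
force: [-4.8, -12.3, 5.1]
opening: 0.0003
```

Run:
```python
from h import *
s=robot.read_state();print(s['force'],s['tool_pos'])
w=snap('wrist','w11.png');t=snap('top','t11.png')
cv2.imwrite('pics/t11c.png',cv2.resize(t['color'][210:310,120:250,::-1],None,fx=5,fy=5))
```

```text
[ -4.76879574 -12.31242097   5.07449754] [0.55855985 0.30733375 0.07753272]
```

View pics/w11.png

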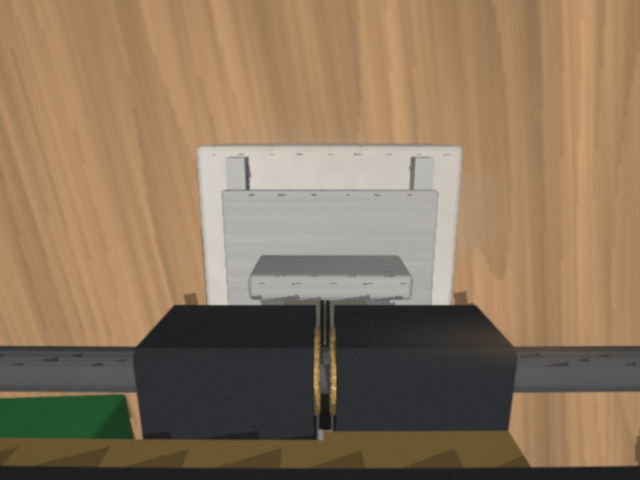

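The push ended against the stop (about 13 N), so the shutter is fully aside. I back off, rise, and view the button.

Call:
send_rows(
  targets=[
    [-1,[-6,0,0],0],
    [-1,[-10,0,0],0],
    [-1,[-10,0,-10],0],
    [-1,[-14,0,-20],0],
    [-1,[-15,0,-20],0],
    [-1,[-20,0,-10],0],
    [-1,[-20,0,0],0],
    [-1,[-20,0,0],0],
    [-1,[-20,0,0],0],
    [-1,[-10,0,0],0],
    [-1,[0,0,0],0],
    [-1,[0,0,0],0],
  ],
)

```text
t: 24.6
tool_pos: [0.5363, 0.1668, 0.1381]
orientation: [2.391, 2.037, 0.002]
force: [-0.4, -0.1, 0.6]
opening: 0.0009
```

Run:
```python
from h import *
th=-0.159
uy=np.array([-np.sin(th),np.cos(th)]);box=np.array([.5558,.2857])
b=box-.035*uy
s=robot.read_state();print(s['force'],delta([*b,.068],th))
w=snap('wrist','w12.png');t=snap('top','t12.png')
print(proj(w,[*b,.061]),proj(t,[*b,.061]))
for cam in ('wrist','top'): print([(r['confidence'],r['point'],r['region'].sum()) for r in optics.cut_out(cam,'button_top')])
cv2.imwrite('pics/t12c.png',cv2.resize(t['color'][210:310,120:250,::-1],None,fx=5,fy=5))
```

```text
[-0.4081022  -0.13976935  0.61228973] {'pos': array([0.5363, 0.1668, 0.1381]), 'tilt': 0.001, 'shift': array([85.4,  0.3, 70.2]), 'cur_yawy': -0.1595, 'q6': np.float64(0.369), 'turn': -0.0005, 'shift_after': array([85.4,  0.3, 70.2])}
[324.66471118 104.97394761] [193.44578786 266.33427637]
[(0.56, [323.8, 103.0], np.int64(3449))]
[]
```

View pics/w12.png

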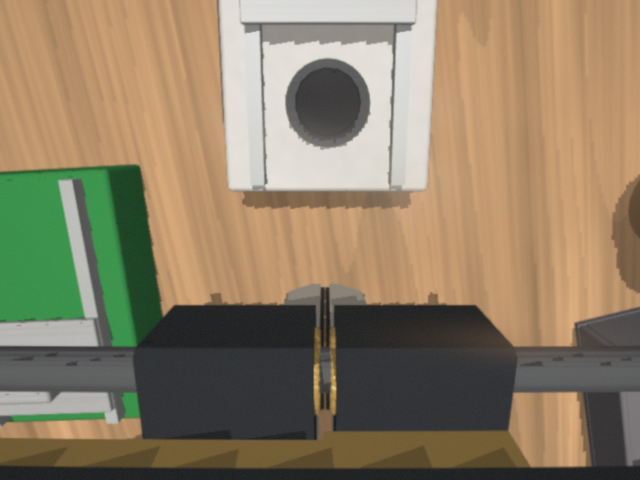

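View pics/t12c.png

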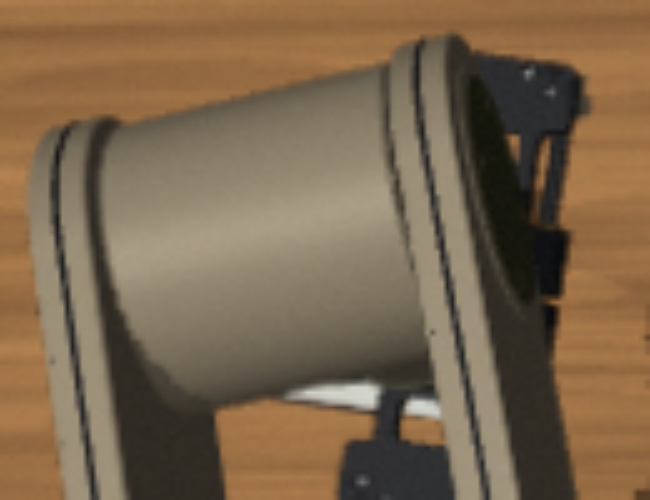

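The button is uncovered at (328,102) in the wrist view, within 4 px of the prediction (325,105). I move over it and go down.

Call:
send_rows(
  targets=[
    [-1,[10,0,0],0],
    [-1,[20,0,0],0],
    [-1,[20,0,5],0],
    [-1,[20,0,10],0],
    [-1,[10,0,15],0],
    [-1,[5,0,15],0],
    [-1,[0,0,12],0],
    [-1,[0,0,8],0],
    [-1,[0,0,5],0],
    [-1,[0,0,0],0],
    [-1,[0,0,0],0],
  ],
)

```text
t: 25.9
tool_pos: [0.55, 0.2501, 0.0681]
orientation: [2.391, 2.037, 0.001]
force: [-0.4, 1.1, 0.9]
opening: 0.0003
```

Call:
send_rows(
  targets=[
    [-1,[0,0,2],0],
    [-1,[0,0,2],0],
    [-1,[0,0,2],0],
    [-1,[0,0,2],0],
    [-1,[0,0,2],0],
    [-1,[0,0,0],0],
    [-1,[0,0,0],0],
  ],
)

```text
t: 26.6
tool_pos: [0.5497, 0.2505, 0.0579]
orientation: [2.391, 2.038, 0.0]
force: [-0.3, -0.9, 2.0]
opening: 0.0005
```

Call:
send_rows(
  targets=[
    [-1,[0,0,1],0],
    [-1,[0,0,1],0],
    [-1,[0,0,1],0],
    [-1,[0,0,0],0],
    [-1,[0,0,0],0],
  ],
)

```text
t: 27.1
tool_pos: [0.5498, 0.2505, 0.0552]
orientation: [2.391, 2.038, 0.001]
force: [-2.6, -1.1, 7.4]
opening: 0.0008
```

Call:
send_rows(
  targets=[
    [-1,[0,0,1],0],
    [-1,[0,0,1],0],
    [-1,[0,0,0],0],
    [-1,[0,0,0],0],
    [-1,[0,0,0],0],
  ],
)

```text
t: 27.6
tool_pos: [0.5498, 0.2506, 0.0548]
orientation: [2.39, 2.038, 0.001]
force: [-8.2, -4.3, 20.3]
opening: 0.0006
```

The button has bottomed: z went from 61 to 55 mm and the force rose to 20 N. I retreat upward and away.

Call:
send_rows(
  targets=[
    [-1,[0,0,-3],0],
    [-1,[0,0,-5],0],
    [-1,[0,0,-15],0],
    [-1,[0,0,-25],0],
    [-1,[0,0,-30],0],
    [-1,[0,0,-30],0],
    [-1,[0,0,-30],0],
    [-1,[0,0,-25],0],
    [-1,[-20,-20,-15],0],
    [-1,[-30,-30,0],0],
    [-1,[-30,-30,0],0],
    [-1,[-20,-20,0],0],
  ],
)

```text
t: 28.8
tool_pos: [0.433, 0.1665, 0.231]
orientation: [-2.391, -2.038, 0.001]
force: [0.8, -0.2, -0.1]
opening: 0.0005
```

Call:
send_rows(
  targets=[
    [-1,[-20,-20,0],0],
    [-1,[-10,-10,0],0],
    [-1,[0,0,0],0],
    [-1,[0,0,0],0],
    [-1,[0,0,0],0],
  ],
)

```text
t: 29.3
tool_pos: [0.4011, 0.143, 0.2309]
orientation: [2.391, 2.038, 0.001]
force: [1.1, 0.3, 0.5]
opening: 0.0004
```

Run:
```python
from h import *
s=robot.read_state();print(s['t'],s['force'],s['tool_pos'],np.abs(s['dq']).max())
t=snap('top','t13.png');c=snap('side','s13.png');w=snap('wrist','w13.png')
P=lambda n:t['color'][n]
cv2.imwrite('pics/c13.png',np.hstack([cv2.resize(t['color'][90:390,120:520,::-1],(480,360)),cv2.resize(c['color'][180:330,310:510,::-1],(320,360))]))
```

```text
29.3 [1.1380237  0.31514676 0.54939145] [0.40111319 0.14303613 0.23088676] 0.012575719094802828
```

View pics/c13.png

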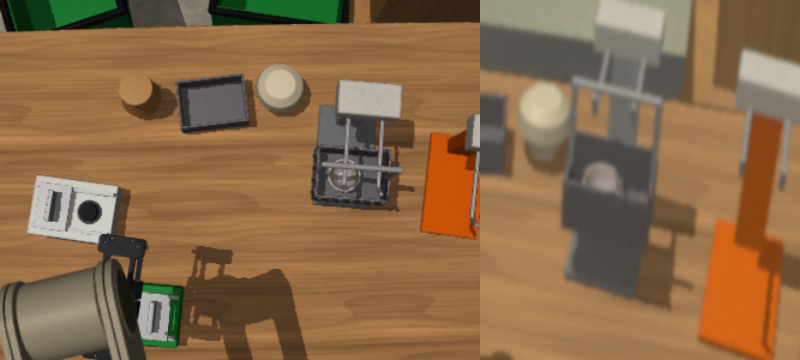

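View pics/w13.png

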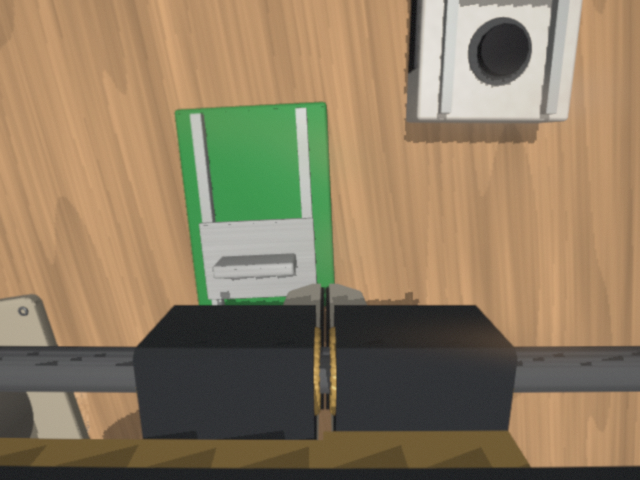

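Everything is in place. The handle spans (322–400,169) in the composite, across the prongs at 347 and 380, with the bowl inside. The shutter is aside, the button is up, and the bystanders have not moved. I hand in the job.

Run:
```python
from h import *
print(ticket.close_job())
```

```text
the job is handed in; nothing more can be done
None
```

I hung the loaded basket on both prongs of the grey stand's hook and let go of it. Then I slid the pale box's shutter aside and pressed the release button. The job was handed in at about 29 s of the 64 s allowed; the hand-in reports no verdict.

**Last checks**
- **Basket:** it hangs level, with the handle about 4 mm behind the hook seat and centred across the prongs. The bowl is inside.
- **Shutter:** the push ended against its stop at about 13 N, and the last pictures show it still aside.
- **Button:** the fingers pushed it from 61 mm to 55 mm above the bench, with the force rising to 20 N. In the last pictures it is uncovered and looks up again; I did not measure its height.
- **Other goods:** the vase, round jar and tray look unmoved by eye; I did not measure their positions again.
- **Robot:** it is clear of everything.

**What disagreed or went wrong**
- The wrist camera disagreed with the expected positions by up to about 10 px (roughly 7 mm at that height). I relied mainly on the overhead view.
- My first attempt to close on the handle was off-centre by about 4 mm across and 6 mm along the bar, because I read the arm's position before it had settled. I opened, re-centred and gripped again; the basket was not upset.

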